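# File the sawn edge of a clamped coupon

## Robot

A 7-joint arm with a two-finger parallel gripper is mounted at the origin on a cart in front of the work surface, level with it; the furniture and walls round the work are solid. World frame = base frame: x ahead of the robot, y to its left, z up, the work surface at z = 0. Lengths are in m, angles in rad, forces in N, time in s.
With the tool pointing down it reaches from about 0.4 to 0.9 m from the base axis. Payload 5.5 kg.
Tool frame: the origin (TCP) lies midway between the tips of the shut fingers; the grasp point (between the pads) lies bot.hold_point_z behind it (bot.hold_point_z is the distance from the TCP to the grasp point, in m); z points along the fingers, y is the line along which they close (so a half turn about z gives the same grasp; the last joint's range is limited). The gripper opens to 92 mm and grips with 3 to 60 N. Pads are 19 mm wide; open, the fingers measure 130 mm over their backs; the gripper's body (75 mm by 190 mm) begins 47 mm behind the grasp point.
Start: joints at [-0.837, 0.501, -0.427, 1.55, 0.221, 1.138, -0.21], TCP at [0.295, 0.579, 0.206] pointing down, gripper open.
Joint ranges: [-2.88, 2.88], [-0.31, 2.03], [-1.54, 1.56], [0.2, 2.42], [-1.41, 4.55], [0.19, 2.02], [-2.57, 2.57]. Speed limits (rad/s): [2.57, 2.57, 3.14, 3.14, 3.14, 3.14, 3.14].

## Interface

Orientations are given as a unit quaternion [x, y, z, w].
In Python, from station import bot gives the robot as it stands.
- The arm moves only by the tool play_rows, never from a script. Its argument "targets" is a list that holds one entry, the list of rows, each a list of 6 numbers: the shift along the world's x, y, z in units of 25 mm (1.0 is 25 mm), then the turn, a rotation vector about the world's x, y, z in units of 8 degrees (1.0 is 8 degrees). In form: [[[x, y, z, wx, wy, wz], ...]]. A call has 1 to 5 rows; each row shifts and turns the commanded pose from where the row before left it; what a row does not reach is not made up. A row lasts 1/8 s, in which the tool goes at most 62.5 mm and 10.7 degrees, less where a joint would pass 70% of its speed; a pose out of reach is approached as far as the arm can. A call is refused whole if a number of a shift passes 1 or a number of a turn 1, either way. A call with a gripper value outside its range is refused whole. "grip" is the finger opening in mm, from 0 to 91.8, set as the call begins (left out, the last holds). The fingers move at their own pace and stop on an object; "force" is the grip in N (left out, the last holds). Time passes only in rows, so rows that do not move let the fingers close. It gives the time, the measured TCP pose, the force, the opening and the grip force at its end, in the units of the state.
- bot.read_state(): the state, without advancing time (a new reading comes with each control period).
- bot.get_image(name): name is "scene" or "top"; returns a dict with "img" (400x640x3 uint8, red, green, blue), "fx", "fy", "cx", "cy" (pixels), "T" (4x4, takes a point from camera to world coordinates). Camera axes: x right, y down, z forward; pixel columns grow to the right and rows downward; lengths in m; the calibration is good to about 2 mm. A picture is of the moment at which its call begins. There is no depth.
- bot.close_job(): hands the job in; it is judged then, once.
The state is a dict: "clock": time; "joint_positions": joint angles; "qd": joint speeds; "effort": joint torques, N m; "ee_pos": TCP position; "ee_rot": TCP orientation; "force": force on the tool from outside, world axes, zero at the start; "moment": the same for the moment, N m; "opening": finger opening in m; "gripper_force": force on a finger pad.
Only numpy, scipy, OpenCV 4.12 (cv2) and the standard library are available. Lean on these libraries where they do the work, as an engineer would, in place of code of your own. Each camera call takes 0.05 s, during which the arm holds its last target. There are 200 camera calls.

## Task

Dress the top edge of the steel coupon held in the small vice with the flat file, not the round one: lay the file level and square across the edge near its nose, push it forward (away from you) with light pressure until the edge is near the handle, lift it clear before bringing it back, and make at least two such full strokes. Never drag the file backward on the edge. Lift it off again after the last stroke and lay it down flat on the worktop, clear of the vice, leaving the round file alone.

Things in the scene. Friction and masses are not known exactly. Their poses are not given: they have to be found in the camera images.
- flat_file: Flat file, 240 mm, 0.16 kg, lying level on its handle. Origin: under the handle near its front, at its underside, close to the balance point (grip here from above); x to the nose, z up. Wooden flat-sided handle x -75 to +25 mm, 24 mm wide (y), 26 mm tall. Flat steel blade x +25 to +165 mm (nose), 20 mm wide, underside at z = 10 mm, top at 15 mm, so 10 mm above the worktop as it lies.
- round_file: Round file, a bystander to be left alone: same handle and length, same axes and origin, but a thin round blade 9 mm across. Which of the two files lies farther left varies.
- vice: Small grey bench vice, fixed. Origin on the worktop below the middle of the coupon's edge; x is the forward stroke direction (roughly away from the robot), y runs along the edge, z up. Base and screw span x -47 to +65 mm, y -42 to +42 mm; jaws 70 mm wide (y), jaw tops at z = 62 mm.
- coupon: Bare steel plate upright in the vice: 8 mm thick (x), 60 mm wide (y), level top edge at z = 95 mm. Origin and axes coincide with the vice's (on the worktop). Rubber jaw linings give: sinks 1 mm per 1.5 N (6 mm at most; blade underside 2 to 4 mm below the free edge is a fitting light pressure) and shifts along x 1 mm per N with the file's drag (5 mm at most), springing back on release.
Not all that is in view belongs to the job. There is more than one size of the vice; the job needs the larger.

How it is judged:
By the outcome, as a careful person would: the job done as asked, in the order asked, and still so for the second after the job is handed in, with the robot touching nothing.
It also fails if it takes over 59 s, if anything falls off the work surface, if the arm or the gripper's body presses on something with over 40 N, if the wrist force passes 120 N, or if a joint passes its speed limit or range.

## Working session

There is one attempt and no reset: what is moved stays moved. The work goes in short steps, Python scripts to look and compute and a tool call to move; the robot and the scene stay as the last step left them, time stands still between calls to the robot, and variables do not carry over. Pictures are saved under pics/ and viewed, at most 12 in all, crops included, and the job is handed in when it is done.

Besides the shell and the picture viewer there is one more tool, called after "Call:" by a JSON object that holds its "method" and its "body". play_rows: Moves the arm, as the interface text tells. Its arguments: {"type":"object","properties":{"targets":{"type":"array"},"grip":{"type":"number"},"force":{"type":"number"}},"required":["targets"]}

```bash
mkdir -p pics
python3 - <<'E'
from station import bot
import cv2,numpy as np
for n in("scene","top"):
    d=bot.get_image(n);cv2.imwrite(f"pics/{n}0.png",d["img"][...,::-1]);print(n,d["fx"],d["fy"],d["cx"],d["cy"],np.round(d["T"],4).tolist())
s=bot.read_state();print(s["clock"],s["ee_pos"],s["ee_rot"],s["opening"],bot.hold_point_z)
E
```

```text
scene 415.2452095769522 415.2452095769522 320.2902386111331 204.44834888832358 [[-0.5401, 0.5442, -0.642, 1.1275], [0.8416, 0.3481, -0.413, 0.4119], [-0.0013, -0.7633, -0.646, 0.6211], [0.0, 0.0, 0.0, 1.0]]
top 370.923867621075 370.923867621075 326.9203682676667 206.89434444784453 [[0.0184, -0.9856, 0.1678, 0.3485], [-0.9998, -0.0183, 0.0022, 0.0415], [0.001, -0.1678, -0.9858, 1.002], [0.0, 0.0, 0.0, 1.0]]
0.1 [0.29458517 0.57868206 0.20478041] [ 2.33224920e-01  9.72422426e-01 -8.37941137e-04 -2.45024461e-04] 0.09195592694241514 0.0188
```

View pics/scene0.png

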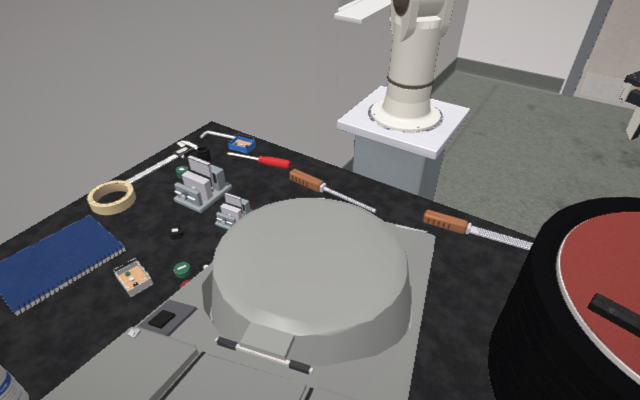

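View pics/top0.png

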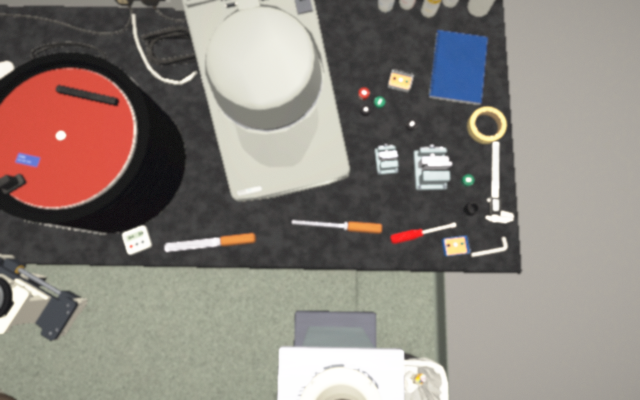

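The scene picture shows two orange-handled files, two vices, a red screwdriver, a turntable and a scale. In the top picture:
- **Candidate files:** one at (165-255, 240) with a wide blade, one at (292-380, 226) with a thin blade. The red screwdriver at (420, 232) is a distractor.
- **Candidate vices:** small at (387, 158), larger at (433, 168).

By the description I choose the wide-bladed file and the larger vice. I'll check both in one close crop.

```bash
cat > h.py <<'E'
from station import bot
import cv2,numpy as np
def ray(d,u,v,z):
    T=np.array(d["T"]);r=T[:3,:3]@np.array([(u-d["cx"])/d["fx"],(v-d["cy"])/d["fy"],1.]);o=T[:3,3];return o+r*(z-o[2])/r[2]
def proj(d,p):
    T=np.array(d["T"]);c=T[:3,:3].T@(np.array(p)-T[:3,3]);return d["fx"]*c[0]/c[2]+d["cx"],d["fy"]*c[1]/c[2]+d["cy"]
E
python3 - <<'E'
from h import *
d=bot.get_image("top");im=d["img"]
a=cv2.resize(im[215:260,155:395],None,fx=3.3,fy=3.3,interpolation=cv2.INTER_CUBIC)
b=cv2.resize(im[135:200,365:465],None,fx=6,fy=6,interpolation=cv2.INTER_CUBIC)
s=bot.get_image("scene")["img"]
c=cv2.resize(s[140:235,165:265],None,fx=4,fy=4,interpolation=cv2.INTER_CUBIC)
o=np.zeros((600,800,3),np.uint8);o[:148,:792]=a[:148,:792]
b=cv2.resize(b,(600,390));o[150:540,:400]=b[:, 200:600];o[150:530,400:800]=c
cv2.imwrite("pics/crop1.png",o[...,::-1])
hsv=cv2.cvtColor(im,cv2.COLOR_RGB2HSV)
m=cv2.inRange(hsv,(5,140,120),(18,255,255))
n,l,st,ce=cv2.connectedComponentsWithStats(m)
for i in range(1,n):
    if st[i,4]>60:
        pts=np.argwhere(l==i)[:,::-1].astype(np.float32);print(st[i],cv2.minAreaRect(pts))
        r=cv2.boxPoints(cv2.minAreaRect(pts))
        for q in r: print(np.round(ray(d,*q,0.026),4))
# blade
x0,y0=155,225
m2=(im[225:260,150:235].astype(int).min(2)>110).astype(np.uint8)
n,l,st,ce=cv2.connectedComponentsWithStats(m2)
for i in range(1,n):
    if st[i,4]>100:
        pts=(np.argwhere(l==i)[:,::-1]+[150,225]).astype(np.float32);print("blade",st[i],cv2.minAreaRect(pts))
        for q in cv2.boxPoints(cv2.minAreaRect(pts)): print(np.round(ray(d,*q,0.015),4))
E
```

```text
[348 222  34  11 315] ((364.66595458984375, 227.0110626220703), (33.126461029052734, 9.645255088806152), 3.814074993133545)
[ 0.4519 -0.0127  0.026 ]
[ 0.4775 -0.0142  0.026 ]
[ 0.4733 -0.1018  0.026 ]
[ 0.4477 -0.0999  0.026 ]
[221 233  35  13 329] ((237.8780517578125, 238.90243530273438), (9.938838005065918, 34.2337760925293), 83.6598129272461)
[0.4321 0.3229 0.026 ]
[0.4438 0.2338 0.026 ]
[0.4178 0.2296 0.026 ]
[0.4063 0.3183 0.026 ]
blade [ 14  12  57  16 568] ((192.03050231933594, 244.27439880371094), (10.04926872253418, 56.982669830322266), 83.6598129272461)
[0.4128 0.4766 0.015 ]
[0.4323 0.3274 0.015 ]
[0.4059 0.3227 0.015 ]
[0.3866 0.4712 0.015 ]
```

View pics/crop1.png

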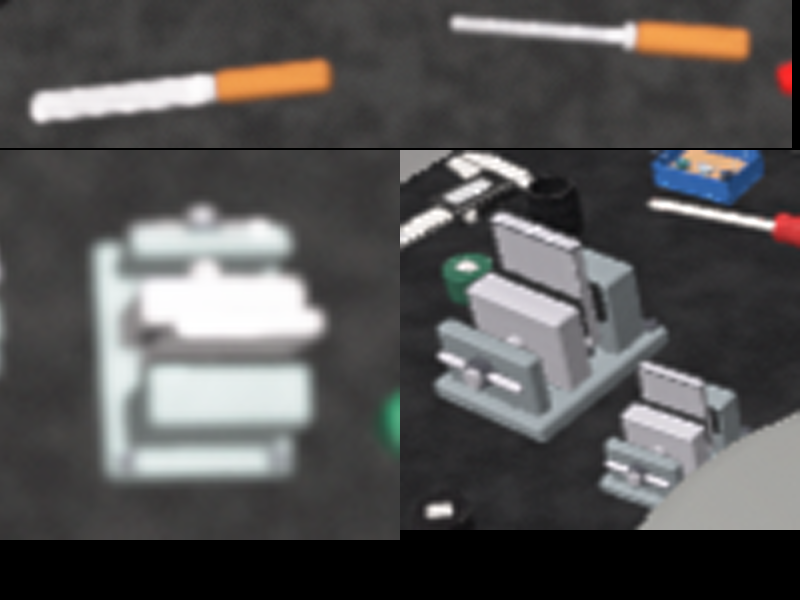

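The crop confirms the choice. The left file has the wide flat blade (top picture, 165-255, 240), and the right one is thin and round. The larger vice is at top (433, 168), with its coupon's top edge at about top u 428-452, v 164, and scene (189,156) to (210,165).

Run:
```python
from h import *
t=bot.get_image("top");s=bot.get_image("scene")
for n,d,q in(("top",t,[(428.3,164),(452.5,164)]),("scene",s,[(188.7,155.5),(210,164.7)])):
    P=[ray(d,*p,.095) for p in q];print(n,np.round(P,4).tolist(),np.linalg.norm(P[0]-P[1]))
def b(n): 
    return n
# base outline in top (z~0.0-0.01) crop corners
for x,y in((95,245),(110,478),(295,472)):
    print(np.round(ray(t,365+(200+x)/6,135+(y-150)/6,.01),4))
# bright top-view pixel grid
im=t["img"].astype(int).mean(2).astype(int);print(im[152:178,420:458:2])
s8=s["img"].astype(int).mean(2).astype(int);print(s8[152:172,184:216:2])
```

```text
top [[0.6178, -0.211, 0.095], [0.619, -0.2723, 0.095]] 0.06126671691802682
scene [[0.621, -0.2705, 0.095], [0.6217, -0.2036, 0.095]] 0.06698545455352863
[ 0.6803 -0.1964  0.01  ]
[ 0.5698 -0.2009  0.01  ]
[ 0.5741 -0.2853  0.01  ]
[[143 176 178 176 174 179 191 173 164 164 163 163 156 114  66  64  65  68
   69]
 [122 136 137 136 136 167 210 167 130 127 127 131 124  84  65  62  65  66
   69]
 [116 119 119 118 123 186 238 192 123 119 118 139 133  80  67  60  63  65
   65]
 [130 133 138 139 143 208 247 222 158 153 151 183 175 123  83  59  60  61
   63]
 [171 181 202 204 204 232 251 242 223 220 218 232 227 197 125  61  58  58
   60]
 [207 225 246 247 247 250 252 251 249 248 248 250 249 242 172  65  57  57
   57]
 [214 238 253 253 253 253 253 253 253 253 252 253 252 251 206  69  57  55
   55]
 [196 235 253 254 253 253 253 253 253 253 253 253 253 252 217  73  57  57
   58]
 [171 231 253 253 253 253 253 253 252 252 252 252 252 252 220  95  64  57
   61]
 [154 226 252 253 253 253 253 253 251 251 252 252 251 252 233 159  86  62
   64]
 [144 217 249 249 253 254 254 254 253 253 253 253 252 253 2
[... 1878 characters left out ...]
 224 208 104  53  36  41  41]
 [ 43  39  66 163 164 164 160 137 135 229 219 207 148  40  39  43]
 [ 41  41  61 163 165 162 164 161 153 129 187 219 210  70  39  40]
 [ 44  44  50 163 164 163 163 164 163 158 138 167 129  98  71  41]
 [ 55  50  47 158 164 163 163 163 164 163 161 139  95 139 161  83]
 [ 85  68  45 125 165 162 164 163 163 163 164 163 116 133 171 168]
 [ 90  97  54 119 165 163 164 163 162 163 162 165 133 124 169 171]
 [116  91  48  99 166 164 164 163 163 163 163 165 149 121 169 168]
 [148  88  52  79 159 162 164 163 162 163 163 166 165 122 169 167]
 [ 95  95  86  47  87 133 163 164 163 164 162 165 155 118 170 167]
 [ 87 164 199  92  46  64 137 164 164 165 163 165 156 116 167 171]]
```

Run:
```python
from h import *
t=bot.get_image("top");s=bot.get_image("scene")
for n,d,q in(("top",t,[(427.2,164),(451.6,163.4)]),("scene",s,[(209,163.7),(188,155.6)]),("scenemid",s,[(204,162),(190,156.5)])):
    P=np.array([ray(d,*p,.095) for p in q]);e=P[1]-P[0];print(n,np.round(P,4).tolist(),np.linalg.norm(e),P.mean(0),"fwd yaw deg",np.degrees(np.arctan2(e[0],-e[1])))
# vice base left edge (z~.01) in top & jaw edge; nominal predictions
for yaw in(0,2,4):
    c,sn=np.cos(np.radians(yaw)),np.sin(np.radians(yaw));R=np.array([[c,-sn],[sn,c]])
    for p in((-47,42,8),(65,42,8),(-47,-42,8),(-4,30,95),(-4,-30,95),(4,-30,95)):
        w=R@np.array(p[:2])/1000+[.620,-.240];print(yaw,p,np.round(proj(t,[*w,p[2]/1000]),1),np.round(proj(s,[*w,p[2]/1000]),1))
b=t["img"].astype(int).mean(2).astype(int)
print(b[146:192:3,410:424]);print(b[184:194,412:448:4])
st=bot.read_state();print(st["force"],st["moment"])
```

```text
top [[0.6178, -0.2082, 0.095], [0.6205, -0.2701, 0.095]] 0.06188183468720789 [ 0.61912623 -0.23914121  0.095     ] fwd yaw deg 2.5279712443146964
scene [[0.62, -0.2082, 0.095], [0.6222, -0.2716, 0.095]] 0.06343302859632938 [ 0.62109352 -0.23987817  0.095     ] fwd yaw deg 1.9450849979745894
scenemid [[0.6212, -0.2223, 0.095], [0.6223, -0.265, 0.095]] 0.042695407375399 [ 0.62175283 -0.24366337  0.095     ] fwd yaw deg 1.5583158877040728
0 (-47, 42, 8) [415.4 188.6] [232.2 185.4]
0 (65, 42, 8) [414.6 149.4] [198.5 211.1]
0 (-47, -42, 8) [446.1 189.2] [206.9 174.3]
0 (-4, 30, 95) [427.9 164.7] [209.7 162.6]
0 (-4, -30, 95) [451.6 165.1] [190.5 154.5]
0 (4, -30, 95) [451.5 162.1] [187.9 156.2]
2 (-47, 42, 8) [416.  189.2] [232.1 184.9]
2 (65, 42, 8) [413.8 150. ] [199.7 211.1]
2 (-47, -42, 8) [446.6 188.7] [206.  174.4]
2 (-4, 30, 95) [428.  165.1] [210.  162.3]
2 (-4, -30, 95) [451.7 164.7] [190.1 154.7]
2 (4, -30, 95) [451.4 161.7] [187.6 156.4]
4 (-47, 42, 8) [416.7 189.7] [231.9 184.3]
4 (65, 42, 8) [413.  150.5] [200.9 211. ]
4 (-47, -42, 8) [447.2 188.1] [205.1 174.5]
4 (-4, 30, 95
[... 825 characters left out ...]
 [ 65  66  67  72  87 133 187 214 201 160 124 113 114 115]
 [ 63  65  67  70  84 122 175 201 198 177 172 189 203 208]
 [ 60  62  64  66  74 103 140 161 158 150 162 183 196 201]
 [ 58  59  60  62  64  67  70  71  71  69  68  69  66  65]]
[[ 67 180 152 161 169 170 169 169 167]
 [ 67 175 172 208 213 213 212 211 168]
 [ 67 166 180 230 230 229 227 225 162]
 [ 63 158 176 228 227 225 221 219 157]
 [ 64 140 162 201 197 194 186 182 139]
 [ 62 111 131 145 140 136 129 126 105]
 [ 61  83  93  93  88  88  85  79  74]
 [ 60  70  68  66  64  68  65  60  59]
 [ 58  67  61  58  58  65  62  58  57]
 [ 61  66  63  58  57  63  64  58  58]]
[0.04284234 0.55111642 0.06888112] [ 0.02964165 -0.02555535 -0.01633993]
```

Run:
```python
from h import *
t=bot.get_image("top");s=bot.get_image("scene")
for z in(0,.02,.04,.06,.08,.1): print(z,np.round(ray(t,231,198,z)[:2],3),np.round(ray(s,436,230,z)[:2],3))
# cross-check file handle in scene: predicted pixels
for p in((.4308,.2317,.026),(.3997,.4739,.015),(.421,.308,.026)): print(np.round(proj(s,p),1))
o=s["img"][195:265,410:560];cv2.imwrite("pics/c2.png",cv2.resize(o,None,fx=5,fy=5)[...,::-1])
```

```text
0 [0.539 0.308] [0.448 0.271]
0.02 [0.535 0.303] [0.47  0.276]
0.04 [0.531 0.297] [0.491 0.28 ]
0.06 [0.528 0.292] [0.513 0.285]
0.08 [0.524 0.287] [0.535 0.289]
0.1 [0.52  0.281] [0.557 0.294]
[423.6 210.1]
[542.6 248.4]
[459.3 220.3]
```

View pics/c2.png

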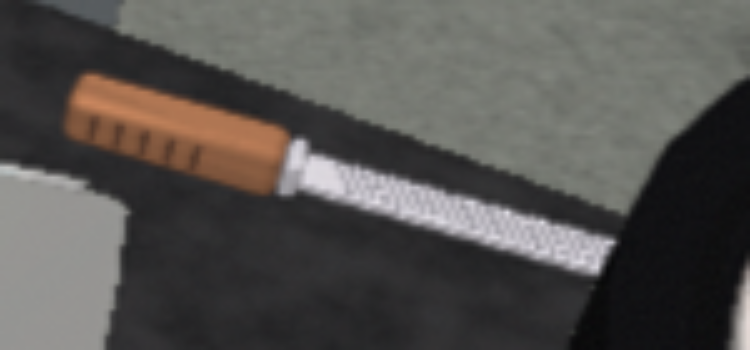

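Call:
{"method": "play_rows", "body": {"targets": [[[0,-1,0,0,0,-1],[0,-1,0,0,0,-1],[0,-1,0,0,0,-1],[0,-1,0,0,0,-1],[0,-1,0,0,0,-1]]]}}

```text
clock: 1.12
ee_pos: [0.2948, 0.4536, 0.2059]
ee_rot: [0.554, 0.833, 0.0, -0.0]
force: [0.7, -0.4, 0.4]
opening: 0.092
gripper_force: 0.0
```

Call:
{"method": "play_rows", "body": {"targets": [[[0,-1,0,0,0,-1],[0,-1,0,0,0,-1],[0,-1,0,0,0,0],[0,-1,0,0,0,0],[0,-1,0,0,0,0]]]}}

```text
clock: 1.75
ee_pos: [0.2948, 0.3286, 0.2059]
ee_rot: [0.662, 0.749, 0.0, 0.0]
force: [0.2, -0.6, -0.1]
opening: 0.0918
gripper_force: 0.0
```

The picture shows the handle end at scene (425, 213), which fits the measured pose. The scale's near corner is about 73 mm high at (0.525, 0.288), so I'll grip slightly toward the nose and 4 mm nearer to me to keep clear.

Call:
{"method": "play_rows", "body": {"targets": [[[1,-0.13,-0.6,0,0,0],[1,-0.13,-0.7,0,0,0],[1,-0.13,-0.9,0,0,0],[1,-0.13,-0.9,0,0,0],[0.87,-0.14,-0.9,0,0,0]]]}}

```text
clock: 2.38
ee_pos: [0.4177, 0.3129, 0.1053]
ee_rot: [0.662, 0.749, 0.0, 0.0]
force: [0.0, 1.0, -0.3]
opening: 0.0922
gripper_force: 0.0
```

Call:
{"method": "play_rows", "body": {"targets": [[[0,0,-1,0,0,0],[0,0,-0.8,0,0,0],[0,0,-0.5,0,0,0],[0,0,0,0,0,0]]]}}

```text
clock: 2.88
ee_pos: [0.416, 0.3125, 0.0476]
ee_rot: [0.662, 0.749, -0.001, -0.0]
force: [-0.3, -0.3, -0.0]
opening: 0.0919
gripper_force: 0.0
```

Run:
```python
from h import *
s=bot.get_image("scene");print(np.round(proj(s,bot.read_state()["ee_pos"]),1))
cv2.imwrite("pics/c3.png",cv2.resize(s["img"][140:260,400:560],None,fx=5,fy=5)[...,::-1])
```

```text
[464.7 212. ]
```

View pics/c3.png

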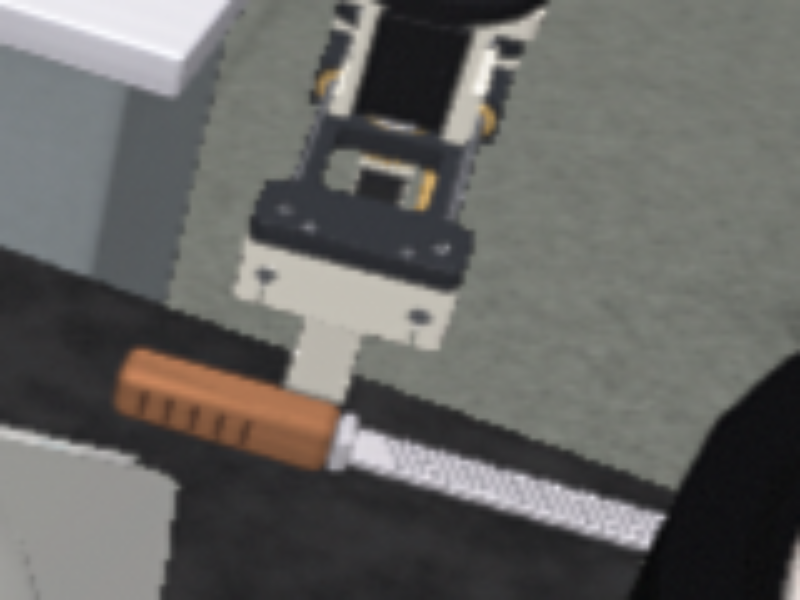

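Run:
```python
from h import *
from scipy.spatial.transform import Rotation as R
s=bot.get_image("scene");st=bot.read_state();p=st["ee_pos"];r=R.from_quat(st["ee_rot"]).as_matrix();print(np.round(r,3).tolist())
for sg in(1,-1):
  for off in(.046,.065):
    for b in (0,.04): 
      q=proj(s,p+sg*off*r[:,1]-b*r[:,2]);print(sg,off,b,(np.round(q,1)-[400,140])*5)
for d in(-.05,-.02,0,.02): print(d,(np.array(proj(s,np.array([.421,.308,.026])+d*np.array([-.127,.992,0])))-[400,140])*5)
```

```text
[[-0.123, 0.992, 0.001], [0.992, 0.123, 0.001], [0.001, 0.001, -1.0]]
1 0.046 0 [302. 428.]
1 0.046 0.04 [324. 353.]
1 0.065 0 [292.  457.5]
1 0.065 0.04 [314.5 382.5]
-1 0.046 0 [344.5 297. ]
-1 0.046 0.04 [366.5 223.5]
-1 0.065 0 [352.5 272. ]
-1 0.065 0.04 [374.5 199. ]
-0.05 [179.39582573 368.04625216]
-0.02 [249.21503503 387.94066665]
0 [296.62815775 401.45064944]
0.02 [344.75308932 415.16345635]
```

The near finger's open tips sit about 15 mm above the TCP. That is a linkage effect, since the TCP is defined with the fingers shut. The hand is centred on the front of the handle at crop (325, 400), so I'll go down and close.

Call:
{"method": "play_rows", "body": {"targets": [[[0,0,-0.8,0,0,0],[0,0,-0.6,0,0,0],[0,0,-0.26,0,0,0],[0,0,0,0,0,0]]]}}

```text
clock: 3.48
ee_pos: [0.4163, 0.3127, 0.0065]
ee_rot: [0.662, 0.749, -0.0, -0.0]
force: [-0.2, -0.0, 0.8]
opening: 0.0918
gripper_force: 0.0
```

Call:
{"method": "play_rows", "body": {"targets": [[[0,0,0,0,0,0],[0,0,0,0,0,0],[0,0,0,0,0,0],[0,0,0,0,0,0],[0,0,0,0,0,0]]], "grip": 10, "force": 50}}

```text
clock: 4.1
ee_pos: [0.4166, 0.3128, 0.0068]
ee_rot: [0.662, 0.749, 0.0, 0.0]
force: [0.2, 0.1, 0.1]
opening: 0.0467
gripper_force: 0.0
```

Call:
{"method": "play_rows", "body": {"targets": [[[0,0,0,0,0,0],[0,0,0,0,0,0]]]}}

```text
clock: 4.35
ee_pos: [0.4165, 0.3128, 0.0067]
ee_rot: [0.662, 0.749, -0.0, -0.0]
force: [-0.7, 0.2, -0.1]
opening: 0.0267
gripper_force: 0.0
```

Call:
{"method": "play_rows", "body": {"targets": [[[0,0,0,0,0,0],[0,0,0,0,0,0],[0,0,0,0,0,0]]]}}

```text
clock: 4.72
ee_pos: [0.4166, 0.3128, 0.0067]
ee_rot: [0.662, 0.749, 0.0, -0.0]
force: [-0.0, 0.9, -0.4]
opening: 0.0103
gripper_force: 0.0
```

Call:
{"method": "play_rows", "body": {"targets": [[[0,0,0.5,0,0,0],[0,0,0.8,0,0,0],[0,0,1,0,0,0],[0,0,1,0,0,0],[0,0,0.7,0,0,0]]]}}

```text
clock: 5.35
ee_pos: [0.4171, 0.3132, 0.1087]
ee_rot: [0.662, 0.749, 0.001, 0.0]
force: [-0.0, -0.4, -0.1]
opening: 0.01
gripper_force: 0.0
```

Run:
```python
from h import *
st=bot.read_state();print(st["ee_pos"],st["opening"],st["gripper_force"],st["force"],st["moment"])
s=bot.get_image("scene")
cv2.imwrite("pics/c4.png",cv2.resize(s["img"][100:240,400:600],None,fx=4,fy=4)[...,::-1])
```

```text
[0.41711004 0.3132442  0.10871828] 0.010039300342345072 0.0 [-0.03214473 -0.36569638 -0.10469503] [-0.07406302 -0.02149727 -0.0571975 ]
```

View pics/c4.png

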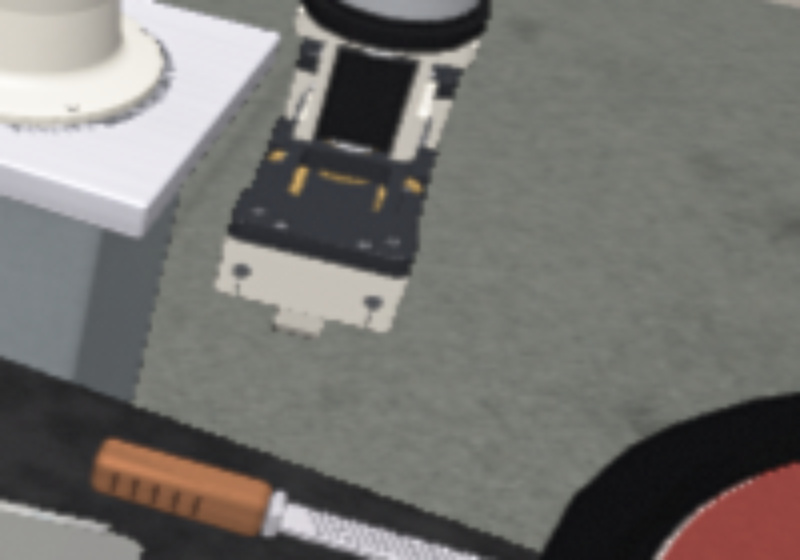

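The grasp missed: the fingers shut to 10 mm empty-handed, and the file did not move (handle front still at scene (466, 233)). I'll measure the file and the gripper tips in both views.

Run:
```python
from h import *
s=bot.get_image("scene");t=bot.get_image("top");st=bot.read_state();p=np.array(st["ee_pos"])
print("tcp px scene",proj(s,p),"top",proj(t,p))
for d,n,box in((s,"scene",(190,245,410,480)),(t,"top",(225,250,205,265))):
    hsv=cv2.cvtColor(d["img"],cv2.COLOR_RGB2HSV);m=cv2.inRange(hsv,(3,90,80),(20,255,255));a,b,c,e=box
    pts=np.argwhere(m[a:b,c:e])[:,::-1]+[c,a];print(n,len(pts),pts.mean(0),pts.min(0),pts.max(0),ray(d,*pts.mean(0),.018))
    if n=="scene": # front-top corners etc
        h=cv2.convexHull(pts.astype(np.int32));print(cv2.approxPolyDP(h,2,True)[:,0].tolist())
o=np.zeros((600,800,3),np.uint8)
o[:300,:]=cv2.resize(t["img"][195:270,130:330],(800,300),interpolation=cv2.INTER_CUBIC)
o[300:,:]=cv2.resize(s["img"][165:245,400:507],(800,300),interpolation=cv2.INTER_CUBIC)
cv2.imwrite("pics/c5.png",o[...,::-1])
```

```text
tcp px scene (np.float64(471.3532892983259), np.float64(189.89121266928322)) top (np.float64(214.29594359492947), np.float64(239.0058660650992))
scene 624 [444.76442308 221.04647436] [423 209] [467 233] [0.43068429 0.28108409 0.018     ]
[[467, 223], [464, 232], [460, 233], [424, 222], [423, 215], [428, 209], [466, 220]]
top 388 [237.56185567 238.86082474] [220 232] [255 245] [0.42567974 0.27895298 0.018     ]
```

View pics/c5.png

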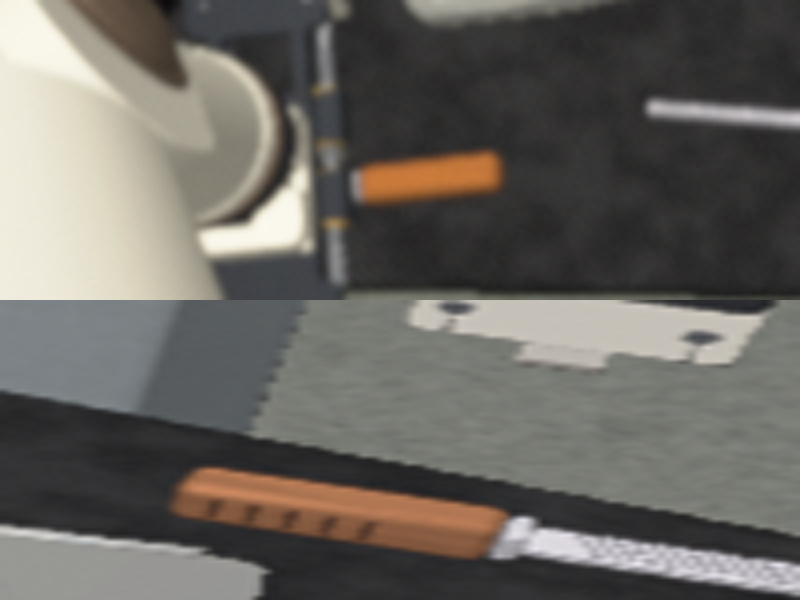

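The drawn fingertips sit about 8 px (roughly 20 mm) above the reported TCP, both open and shut, so the fingers probably closed over the handle's top. I'll reopen, descend and feel for the table in small steps.

Call:
{"method": "play_rows", "body": {"targets": [[[0,0,0,0,0,0],[0,0,0,0,0,0],[0,0,0,0,0,0],[0,0,0,0,0,0],[0.05,-0.1,0,0,0,0]]], "grip": 91.8}}

```text
clock: 6.12
ee_pos: [0.4177, 0.3104, 0.1066]
ee_rot: [0.662, 0.749, -0.0, -0.0]
force: [-0.2, 0.3, 0.3]
opening: 0.0552
gripper_force: 0.0
```

Call:
{"method": "play_rows", "body": {"targets": [[[0,0,-0.5,0,0,0],[0,0,-0.7,0,0,0],[0,0,-0.8,0,0,0],[0,0,-0.9,0,0,0],[0,0,-0.6,0,0,0]]]}}

```text
clock: 6.75
ee_pos: [0.4167, 0.3095, 0.017]
ee_rot: [0.662, 0.749, -0.001, -0.0]
force: [-0.1, 0.9, 0.2]
opening: 0.0919
gripper_force: 0.0
```

Call:
{"method": "play_rows", "body": {"targets": [[[0,0,-0.55,0,0,0],[0,0,-0.1,0,0,0],[0,0,0,0,0,0]]]}}

```text
clock: 7.12
ee_pos: [0.4179, 0.3105, 0.003]
ee_rot: [0.662, 0.749, 0.0, -0.0]
force: [0.4, -0.6, 0.0]
opening: 0.0917
gripper_force: 0.0
```

Call:
{"method": "play_rows", "body": {"targets": [[[0,0,-0.1,0,0,0],[0,0,0,0,0,0]]]}}

```text
clock: 7.38
ee_pos: [0.4181, 0.3105, 0.0008]
ee_rot: [0.662, 0.749, 0.0, 0.0]
force: [-0.2, -0.6, 0.3]
opening: 0.0918
gripper_force: 0.0
```

Call:
{"method": "play_rows", "body": {"targets": [[[0,0,-0.12,0,0,0],[0,0,0,0,0,0]]]}}

```text
clock: 7.62
ee_pos: [0.4177, 0.3102, -0.0026]
ee_rot: [0.662, 0.749, -0.0, -0.0]
force: [0.3, -0.0, -0.1]
opening: 0.0915
gripper_force: 0.0
```

Call:
{"method": "play_rows", "body": {"targets": [[[0,0,-0.12,0,0,0],[0,0,0,0,0,0]]]}}

```text
clock: 7.88
ee_pos: [0.4176, 0.3101, -0.0058]
ee_rot: [0.662, 0.749, -0.0, -0.0]
force: [-0.2, -0.2, 0.9]
opening: 0.0919
gripper_force: 0.0
```

Run:
```python
from h import *
from scipy.spatial.transform import Rotation as R
s=bot.get_image("scene");st=bot.read_state();p=st["ee_pos"];r=R.from_quat(st["ee_rot"]).as_matrix()
print(p,st["force"],(np.array(proj(s,p+.05*r[:,1]))-[400,140])*5)
cv2.imwrite("pics/c6.png",cv2.resize(s["img"][140:260,400:560],None,fx=5,fy=5)[...,::-1])
```

```text
[ 0.41765108  0.310213   -0.00570917] [-0.85008256  0.06387819 -0.83701327] [263.86073429 527.67045309]
```

View pics/c6.png

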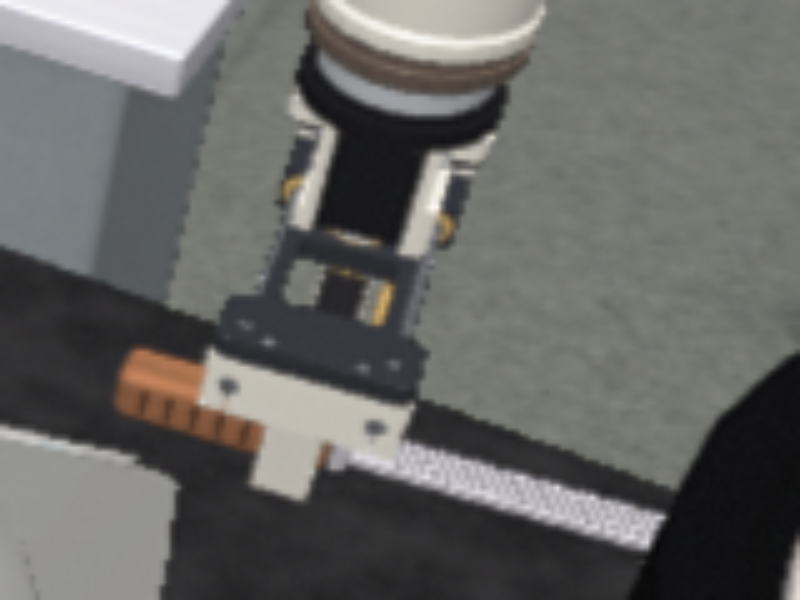

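The picture shows the near fingertip at crop (280, 497), in front of the handle and still about 10 mm above the table. I'll go 6 mm lower and close.

Call:
{"method": "play_rows", "body": {"targets": [[[0,0,-0.12,0,0,0],[0,0,-0.12,0,0,0],[0,0,0,0,0,0]]]}}

```text
clock: 8.3
ee_pos: [0.4175, 0.3101, -0.0119]
ee_rot: [0.662, 0.749, -0.0, -0.0]
force: [-0.2, 0.2, -0.6]
opening: 0.0918
gripper_force: 0.0
```

Call:
{"method": "play_rows", "body": {"targets": [[[0,0,0,0,0,0],[0,0,0,0,0,0],[0,0,0,0,0,0],[0,0,0,0,0,0],[0,0,0,0,0,0]]], "grip": 10, "force": 50}}

```text
clock: 8.93
ee_pos: [0.4178, 0.3103, -0.0115]
ee_rot: [0.662, 0.749, 0.0, -0.0]
force: [-0.6, -0.4, -0.6]
opening: 0.0464
gripper_force: 0.0
```

Call:
{"method": "play_rows", "body": {"targets": [[[0,0,0,0,0,0],[0,0,0,0,0,0],[0,0,0,0,0,0],[0,0,0,0,0,0],[0,0,0,0,0,0]]]}}

```text
clock: 9.55
ee_pos: [0.418, 0.3103, -0.0114]
ee_rot: [0.662, 0.749, 0.0, 0.0]
force: [1.3, 0.5, 0.4]
opening: 0.0237
gripper_force: 50.0
```

Gripped: opening 23.7 mm, force 50 N, with the reported z at -0.0114 for the file lying on the table. I'll lift and carry it to the vice.

Call:
{"method": "play_rows", "body": {"targets": [[[0,0,0.4,0,0,0],[0,0,0.8,0,0,0],[0,0,1,0,0,0],[0,0,1,0,0,0],[0,0,1,0,0,0]]]}}

```text
clock: 10.18
ee_pos: [0.4173, 0.31, 0.0946]
ee_rot: [0.662, 0.749, -0.0, -0.0]
force: [-0.3, -0.0, -1.7]
opening: 0.0233
gripper_force: 50.0
```

Call:
{"method": "play_rows", "body": {"targets": [[[0,-0.2,1,0,0,0],[0,-0.5,1,0,0,0],[0,-0.8,0.6,0,0,0],[0,-1,0,0,0,0],[0,-1,0,0,0,0]]]}}

```text
clock: 10.8
ee_pos: [0.4173, 0.222, 0.1591]
ee_rot: [0.662, 0.749, 0.0, 0.0]
force: [-0.4, -0.1, -1.6]
opening: 0.0237
gripper_force: 50.0
```

Call:
{"method": "play_rows", "body": {"targets": [[[0,-1,0,0,0,0],[0,-1,0,0,0,0],[0,-1,0,0,0,0],[0,-1,0,0,0,0],[0,-1,0,0,0,-0.5]]]}}

```text
clock: 11.42
ee_pos: [0.4173, 0.0968, 0.1588]
ee_rot: [0.689, 0.724, 0.0, -0.0]
force: [0.8, 0.3, -0.5]
opening: 0.0237
gripper_force: 50.0
```

Run:
```python
from h import *
st=bot.read_state();print({k:np.round(st[k],3).tolist() for k in("joint_positions","ee_pos","ee_rot","force","opening","gripper_force")})
```

```text
{'joint_positions': [-0.274, 0.136, -0.018, 2.137, 0.003, 0.869, -0.244], 'ee_pos': [0.417, 0.097, 0.159], 'ee_rot': [0.689, 0.724, 0.0, -0.0], 'force': [0.775, 0.329, -0.504], 'opening': 0.024, 'gripper_force': 49.998}
```

Call:
{"method": "play_rows", "body": {"targets": [[[0.1,-1,0,0,0,-0.8],[0.1,-1,0,0,0,-0.9],[0.1,-1,0,0,0,-0.9],[0.1,-1,0,0,0,-0.9],[0.1,-1,0,0,0,-0.9]]]}}

```text
clock: 12.05
ee_pos: [0.43, -0.0282, 0.1587]
ee_rot: [0.877, 0.48, 0.0, -0.0]
force: [-0.1, -0.8, -2.7]
opening: 0.0234
gripper_force: 50.0
```

Call:
{"method": "play_rows", "body": {"targets": [[[0.2,-1,0,0,0,-0.9],[0.2,-1,0,0,0,-0.9],[0.2,-1,0,0,0,-0.9],[0.2,-1,0,0,0,-0.9],[0.2,-1,0,0,0,-0.9]]]}}

```text
clock: 12.68
ee_pos: [0.455, -0.1531, 0.1587]
ee_rot: [0.983, 0.186, 0.0, -0.0]
force: [0.2, 0.4, -1.3]
opening: 0.0233
gripper_force: 50.0
```

Call:
{"method": "play_rows", "body": {"targets": [[[0.2,-1,0,0,0,-0.9],[0.2,-1,0,0,0,-0.9],[0.2,-1,0,0,0,-0.68],[0.1,-0.68,0,0,0,0],[0,0,0,0,0,0]]]}}

```text
clock: 13.3
ee_pos: [0.4725, -0.2457, 0.1584]
ee_rot: [1.0, 0.017, -0.0, 0.0]
force: [-0.4, 0.8, -2.4]
opening: 0.0236
gripper_force: 50.0
```

Run:
```python
from h import *
st=bot.read_state();print({k:np.round(st[k],3).tolist() for k in("joint_positions","ee_pos","ee_rot","force","opening","gripper_force")})
s=bot.get_image("scene");t=bot.get_image("top");p=np.array(st["ee_pos"])
print(proj(s,p),proj(t,p))
o=np.zeros((600,800,3),np.uint8)
o[:,:400]=cv2.resize(t["img"][130:250,385:465],(400,600),interpolation=cv2.INTER_CUBIC)
o[:,400:]=cv2.resize(s["img"][70:220,150:250],(400,600),interpolation=cv2.INTER_CUBIC)
cv2.imwrite("pics/c7.png",o[...,::-1])
```

```text
{'joint_positions': [0.087, 0.333, 0.412, 1.916, -0.164, 0.926, -0.959], 'ee_pos': [0.473, -0.246, 0.158], 'ee_rot': [1.0, 0.017, -0.0, 0.0], 'force': [-0.412, 0.821, -2.383], 'opening': 0.024, 'gripper_force': 49.999}
(np.float64(236.90821897632793), np.float64(107.15732822233905)) (np.float64(452.5964865336265), np.float64(217.63014826201362))
```

View pics/c7.png

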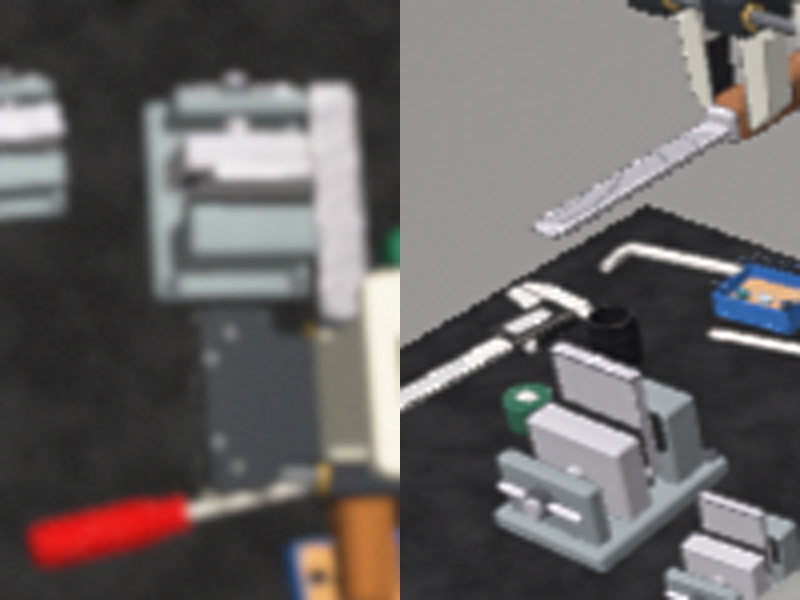

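The left half (top view) shows the blade running straight forward, nose at top (451.6, 147), base at (453, 193). It lies toward the right part of the coupon. The right half (scene) shows the nose at about (186.5, 127.5). I'll measure them.

Run:
```python
from h import *
s=bot.get_image("scene");t=bot.get_image("top")
g=t["img"].astype(int).mean(2)
for v in range(146,194,5):
    r=g[v,440:466].astype(int);print(v,r.tolist())
print("col452",g[138:200,452].astype(int).tolist())
gs=s["img"].astype(int).mean(2)
for u in range(183,236,6): print("scene",u,gs[90:135,u].astype(int).tolist())
for z in(.16,.17,.18,.19,.2): print(z,ray(t,452,146.5,z)[:2].round(4),ray(s,185.5,126.5,z)[:2].round(4),"base",ray(t,453,193,z)[:2].round(4))
```

```text
146 [110, 117, 104, 81, 66, 68, 88, 108, 120, 125, 131, 134, 127, 103, 73, 51, 44, 44, 41, 38, 39, 40, 42, 43, 42, 45]
151 [152, 152, 152, 151, 146, 158, 195, 221, 222, 220, 218, 216, 213, 200, 167, 119, 73, 54, 49, 48, 48, 48, 48, 47, 46, 44]
156 [165, 171, 181, 183, 173, 167, 186, 206, 214, 213, 215, 216, 215, 211, 192, 149, 92, 51, 43, 43, 46, 45, 45, 47, 46, 48]
161 [222, 222, 221, 221, 219, 211, 192, 195, 206, 212, 212, 213, 214, 210, 196, 156, 102, 60, 47, 46, 46, 48, 47, 48, 48, 49]
166 [138, 135, 131, 129, 126, 127, 146, 185, 208, 211, 209, 210, 211, 208, 202, 177, 130, 82, 56, 51, 51, 52, 50, 49, 45, 43]
171 [141, 140, 140, 141, 141, 141, 148, 167, 189, 201, 203, 201, 200, 201, 203, 194, 155, 99, 57, 48, 47, 45, 43, 43, 40, 42]
176 [179, 178, 179, 178, 179, 179, 171, 170, 189, 206, 210, 209, 208, 203, 198, 185, 154, 107, 65, 46, 44, 46, 49, 58, 70, 81]
181 [96, 94, 95, 95, 95, 96, 98, 127, 173, 201, 206, 204, 202, 201, 199, 198, 187, 148, 92, 52, 45, 44, 51, 67, 83, 109]
186 [172, 166, 147, 129, 120, 119, 105, 96, 130, 173, 195, 201, 201, 202, 201, 194, 190, 210, 228, 238, 2
[... 2150 characters left out ...]
 219, 215, 166, 182, 195, 155, 114, 104, 147, 151, 150, 151, 151, 151, 151, 151, 150, 150, 151, 151, 150, 151, 152, 147, 62, 42, 45, 42, 44, 47, 45, 67, 167]
scene 231 [28, 28, 40, 87, 123, 128, 127, 184, 222, 193, 170, 185, 228, 207, 124, 99, 148, 151, 151, 150, 150, 150, 150, 150, 151, 152, 151, 151, 151, 151, 150, 150, 151, 151, 150, 150, 152, 149, 90, 41, 39, 42, 45, 48, 54]
0.16 [ 0.6425 -0.2502] [ 0.6054 -0.278 ] base [ 0.53   -0.2483]
0.17 [ 0.639  -0.2468] [ 0.6167 -0.263 ] base [ 0.5278 -0.2448]
0.18 [ 0.6355 -0.2433] [ 0.6281 -0.2481] base [ 0.5257 -0.2414]
0.19 [ 0.632  -0.2399] [ 0.6394 -0.2331] base [ 0.5235 -0.2379]
0.2 [ 0.6285 -0.2364] [ 0.6507 -0.2181] base [ 0.5214 -0.2345]
```

Run:
```python
from h import *
t=bot.get_image("top");s=bot.get_image("scene");g=t["img"].astype(float).mean(2)
P=[]
for v in range(150,184):
    r=g[v,450:462];i=np.where(r<128)[0][0];u=450+i-1+(r[i-1]-128)/(r[i-1]-r[i]);P.append(ray(t,u,v,.184)[:2])
P=np.array(P);k=np.polyfit(P[:,0],P[:,1],1);print("blade right edge yaw",np.degrees(np.arctan(k[0])),"y of edge at nose",np.polyval(k,.63), "centre",np.polyval(k,.63)+.010)
# level check in scene: lower edge of blade along near (+x... left) side; predicted lower-left edge (y+10) pixels
st=bot.read_state();p=np.array(st["ee_pos"]);a=np.radians(2)
for X in(.16,.1,.05):
  for y in(-.01,.01):
    w=p+[ (X-.004)*np.cos(a)-y*np.sin(a),(X-.004)*np.sin(a)+y*np.cos(a),.0114+.015];print(X,y,proj(s,w),proj(t,w))
```

```text
blade right edge yaw 2.204754569712595 y of edge at nose -0.24766260719901226 centre -0.23766260719901225
0.16 -0.01 (np.float64(184.76477503102168), np.float64(124.72697190422319)) (np.float64(454.7048901653336), np.float64(148.5031341532324))
0.16 0.01 (np.float64(191.78674935827874), np.float64(127.1615444565749)) (np.float64(446.0091824213539), np.float64(148.6380140133737))
0.1 -0.01 (np.float64(204.52524169730594), np.float64(112.99792790821986)) (np.float64(456.668256431003), np.float64(173.8605023569261))
0.1 0.01 (np.float64(211.41238721414203), np.float64(115.2256030855163)) (np.float64(447.8687238577113), np.float64(173.99922539925925))
0.05 -0.01 (np.float64(219.7366441636403), np.float64(103.96903138560056)) (np.float64(458.34062687205136), np.float64(195.45958643418024))
0.05 0.01 (np.float64(226.50962630255296), np.float64(106.04374810849237)) (np.float64(449.45266067653125), np.float64(195.60162462445152))
```

Everything agrees: the nose is at (0.634, -0.239), the blade top is at z ≈ 0.185, yaw is 2.2°, and the file is level. The edge will sit about 14 mm behind the nose. I'll go down to just above the edge, then press lightly.

Call:
{"method": "play_rows", "body": {"targets": [[[0,0,-0.7,0,0,0],[0,0,-1,0,0,0],[0,0,-0.9,0,0,0],[0,0,-0.5,0,0,0],[0,0,0,0,0,0]]]}}

```text
clock: 14.22
ee_pos: [0.4718, -0.2436, 0.0797]
ee_rot: [1.0, 0.017, -0.001, -0.0]
force: [-0.5, 0.2, -0.2]
opening: 0.024
gripper_force: 50.0
```

Call:
{"method": "play_rows", "body": {"targets": [[[0,0,-0.15,0,0,0],[0,0,-0.15,0,0,0],[0,0,-0.08,0,0,0],[0,0,0,0,0,0]]]}}

```text
clock: 14.72
ee_pos: [0.4732, -0.2444, 0.0718]
ee_rot: [1.0, 0.017, 0.0, 0.0]
force: [0.0, -0.7, -0.2]
opening: 0.0241
gripper_force: 50.0
```

Run:
```python
from h import *
f=[]
s=bot.get_image("scene")
for i in range(3): bot.get_image("top");st=bot.read_state();f.append(st["force"])
print(np.mean(f,0),st["ee_pos"],st["moment"],st["opening"])
gs=s["img"].astype(int).mean(2)
cv2.imwrite("pics/c8.png",cv2.resize(s["img"][110:190,165:265],(800,600),interpolation=cv2.INTER_CUBIC)[...,::-1])
```

```text
[ 0.32925386  0.2386276  -0.22288019] [ 0.47312336 -0.24435998  0.07178446] [-0.09138025 -0.0414737  -0.01755107] 0.02363606660918221
```

View pics/c8.png

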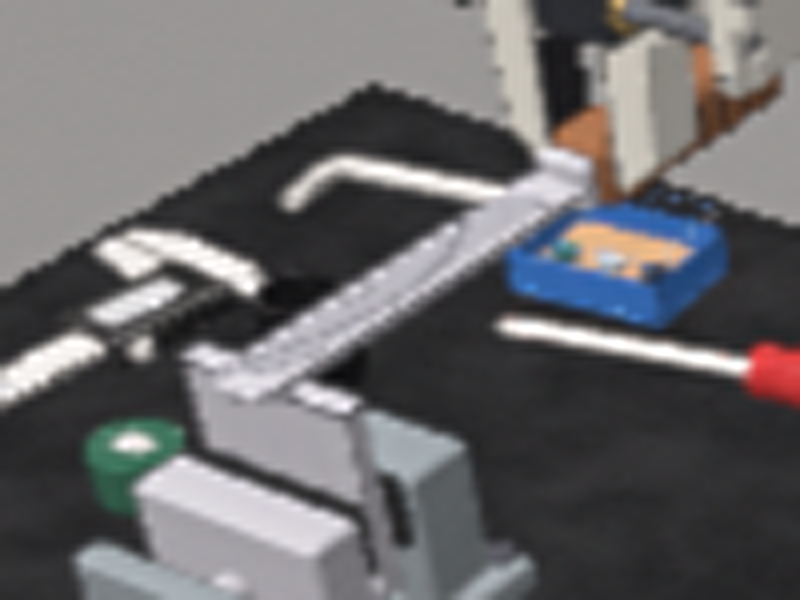

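The picture shows the blade lying level across the coupon edge near its nose, at crop (250, 380). Contact force is about 1.4 N, so I'll press 1.5 mm more and push.

Call:
{"method": "play_rows", "body": {"targets": [[[0,0,-0.06,0,0,0],[0.2,0.01,0,0,0,0],[0.4,0.014,0,0,0,0],[0.42,0.015,0,0,0,0],[0.42,0.015,0,0,0,0]]]}}

```text
clock: 15.55
ee_pos: [0.5098, -0.2428, 0.07]
ee_rot: [1.0, 0.018, 0.0, 0.0]
force: [-1.5, -0.5, 2.0]
opening: 0.0233
gripper_force: 50.0
```

Call:
{"method": "play_rows", "body": {"targets": [[[0.42,0.015,0,0,0,0],[0.42,0.015,0,0,0,0],[0.42,0.015,0,0,0,0],[0.42,0.015,0,0,0,0],[0.42,0.015,0,0,0,0]]]}}

```text
clock: 16.18
ee_pos: [0.5619, -0.241, 0.07]
ee_rot: [1.0, 0.017, -0.0, 0.0]
force: [-2.5, -0.2, 2.9]
opening: 0.0235
gripper_force: 50.0
```

Call:
{"method": "play_rows", "body": {"targets": [[[0.35,0.012,0,0,0,0],[0.2,0.007,0,0,0,0],[0,0,0,0,0,0],[0,0,0.5,0,0,0],[0,0,0.8,0,0,0]]]}}

```text
clock: 16.8
ee_pos: [0.5743, -0.24, 0.1026]
ee_rot: [1.0, 0.017, -0.001, -0.0]
force: [0.6, 0.5, -1.9]
opening: 0.0238
gripper_force: 50.0
```

Run:
```python
from h import *
s=bot.get_image("scene");st=bot.read_state();print(st["ee_pos"],st["ee_rot"],st["force"])
a=np.radians(2);p=np.array(st["ee_pos"]);gs=s["img"].astype(int).mean(2)
for X in(.165,.1,.04):
  for y,z in((.01,.015),(.01,.010)):
    print(X,z,np.round(proj(s,p+[(X-.004)*np.cos(a)-y*np.sin(a),(X-.004)*np.sin(a)+y*np.cos(a),.0114+z]),1))
cv2.imwrite("pics/c9.png",cv2.resize(s["img"][100:200,130:250],(720,600),interpolation=cv2.INTER_CUBIC)[...,::-1])
```

```text
[ 0.57665852 -0.2411228   0.10636069] [9.99848789e-01 1.72794516e-02 1.87587097e-03 5.49325807e-04] [-0.14118805 -0.74599321  1.45842338]
0.165 0.015 [157.6 173.6]
0.165 0.01 [158.2 175.7]
0.1 0.015 [181.3 157.9]
0.1 0.01 [181.8 159.9]
0.04 0.015 [201.3 144.7]
0.04 0.01 [201.7 146.7]
```

View pics/c9.png

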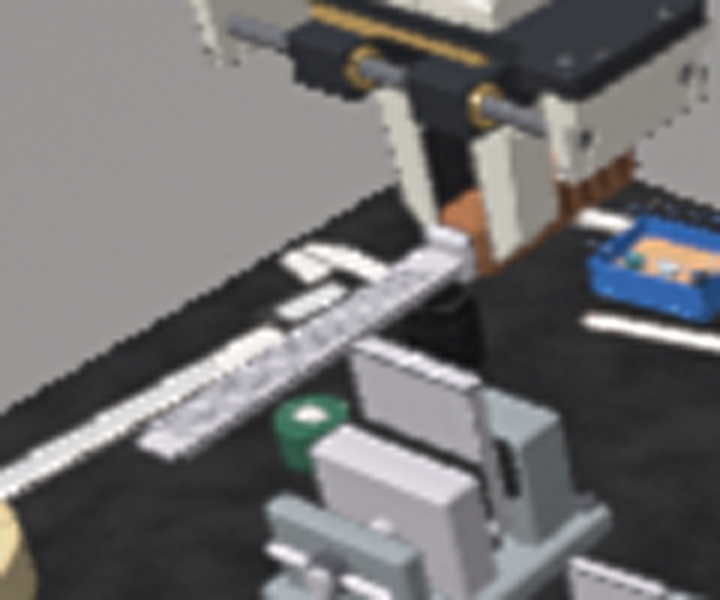

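The picture shows the file lifted clear and level after stroke one, nose at crop (165, 440). Stroke one ended with the edge about 49 mm from the origin. I'll make the next strokes longer, to about 37 mm.

Call:
{"method": "play_rows", "body": {"targets": [[[-0.6,-0.02,0,0,0,0],[-1,-0.035,0,0,0,0],[-1,-0.035,0,0,0,0],[-1,-0.035,0,0,0,0],[-0.6,-0.022,0,0,0,0]]]}}

```text
clock: 17.48
ee_pos: [0.4674, -0.244, 0.1022]
ee_rot: [1.0, 0.017, -0.001, -0.0]
force: [0.6, 0.9, -1.7]
opening: 0.0235
gripper_force: 50.0
```

Call:
{"method": "play_rows", "body": {"targets": [[[0,0,0,0,0,0],[0,0,-0.6,0,0,0],[0,0,-0.5,0,0,0],[0,0,0,0,0,0]]]}}

```text
clock: 17.98
ee_pos: [0.4695, -0.2435, 0.0732]
ee_rot: [1.0, 0.018, -0.001, -0.0]
force: [0.2, 0.4, -0.8]
opening: 0.0239
gripper_force: 50.0
```

Call:
{"method": "play_rows", "body": {"targets": [[[0,0,-0.1,0,0,0],[0,0,-0.1,0,0,0],[0,0,0,0,0,0]]]}}

```text
clock: 18.35
ee_pos: [0.4704, -0.2443, 0.0702]
ee_rot: [1.0, 0.017, 0.0, 0.0]
force: [-0.4, -0.2, 0.1]
opening: 0.0237
gripper_force: 50.0
```

Call:
{"method": "play_rows", "body": {"targets": [[[0.2,0.01,0,0,0,0],[0.4,0.014,0,0,0,0],[0.42,0.015,0,0,0,0],[0.42,0.015,0,0,0,0],[0.42,0.015,0,0,0,0]]]}}

```text
clock: 18.98
ee_pos: [0.5174, -0.2424, 0.07]
ee_rot: [1.0, 0.017, -0.0, 0.0]
force: [-2.0, -1.0, 2.5]
opening: 0.0235
gripper_force: 50.0
```

Call:
{"method": "play_rows", "body": {"targets": [[[0.42,0.015,0,0,0,0],[0.42,0.015,0,0,0,0],[0.42,0.015,0,0,0,0],[0.42,0.015,0,0,0,0],[0.42,0.015,0,0,0,0]]]}}

```text
clock: 19.6
ee_pos: [0.5696, -0.2406, 0.07]
ee_rot: [1.0, 0.017, -0.0, -0.0]
force: [-2.1, -0.1, 3.3]
opening: 0.0235
gripper_force: 50.0
```

Call:
{"method": "play_rows", "body": {"targets": [[[0.42,0.015,0,0,0,0],[0.3,0.01,0,0,0,0],[0,0,0,0,0,0]]]}}

```text
clock: 19.98
ee_pos: [0.5878, -0.2399, 0.07]
ee_rot: [1.0, 0.018, 0.0, 0.0]
force: [-2.4, -0.0, 4.0]
opening: 0.0235
gripper_force: 50.0
```

Call:
{"method": "play_rows", "body": {"targets": [[[0,0,0.5,0,0,0],[0,0,0.8,0,0,0],[0,0,0,0,0,0]]]}}

```text
clock: 20.35
ee_pos: [0.5889, -0.2407, 0.1052]
ee_rot: [1.0, 0.017, 0.002, 0.001]
force: [0.5, 0.3, -1.2]
opening: 0.0234
gripper_force: 50.0
```

Stroke two was full length, at about 4-5.5 N. I'll do a third full stroke for margin, slightly lighter.

Call:
{"method": "play_rows", "body": {"targets": [[[-0.72,-0.025,0,0,0,0],[-1,-0.035,0,0,0,0],[-1,-0.035,0,0,0,0],[-1,-0.035,0,0,0,0],[-1,-0.035,0,0,0,0]]]}}

```text
clock: 20.98
ee_pos: [0.4682, -0.2439, 0.1026]
ee_rot: [1.0, 0.017, 0.0, -0.0]
force: [0.3, -0.6, -1.8]
opening: 0.0236
gripper_force: 50.0
```

Call:
{"method": "play_rows", "body": {"targets": [[[0,0,0,0,0,0],[0,0,-0.6,0,0,0],[0,0,-0.5,0,0,0],[0,0,0,0,0,0]]]}}

```text
clock: 21.48
ee_pos: [0.4687, -0.2434, 0.0733]
ee_rot: [1.0, 0.018, -0.001, -0.0]
force: [0.7, 0.5, -1.1]
opening: 0.0237
gripper_force: 50.0
```

Call:
{"method": "play_rows", "body": {"targets": [[[0,0,-0.1,0,0,0],[0,0,-0.08,0,0,0],[0,0,0,0,0,0]]]}}

```text
clock: 21.85
ee_pos: [0.4694, -0.2441, 0.0707]
ee_rot: [1.0, 0.017, 0.0, 0.0]
force: [0.2, 0.6, 0.5]
opening: 0.0235
gripper_force: 50.0
```

Call:
{"method": "play_rows", "body": {"targets": [[[0.2,0.01,0,0,0,0],[0.4,0.014,0,0,0,0],[0.42,0.015,0,0,0,0],[0.42,0.015,0,0,0,0],[0.42,0.015,0,0,0,0]]]}}

```text
clock: 22.48
ee_pos: [0.5164, -0.2423, 0.0705]
ee_rot: [1.0, 0.017, 0.0, 0.0]
force: [-1.3, -0.4, 2.1]
opening: 0.0231
gripper_force: 50.0
```

Call:
{"method": "play_rows", "body": {"targets": [[[0.42,0.015,0,0,0,0],[0.42,0.015,0,0,0,0],[0.42,0.015,0,0,0,0],[0.42,0.015,0,0,0,0],[0.42,0.015,0,0,0,0]]]}}

```text
clock: 23.1
ee_pos: [0.5687, -0.2405, 0.0705]
ee_rot: [1.0, 0.017, -0.0, 0.0]
force: [-2.6, -0.5, 2.9]
opening: 0.0233
gripper_force: 50.0
```

Call:
{"method": "play_rows", "body": {"targets": [[[0.42,0.015,0,0,0,0],[0.3,0.01,0,0,0,0],[0,0,0,0,0,0]]]}}

```text
clock: 23.48
ee_pos: [0.5868, -0.2398, 0.0705]
ee_rot: [1.0, 0.018, 0.0, 0.0]
force: [-1.4, -0.4, 3.3]
opening: 0.0237
gripper_force: 50.0
```

Call:
{"method": "play_rows", "body": {"targets": [[[0,0,0.5,0,0,0],[0,0,1,0,0,0],[0,0,1,0,0,0],[0,0,0.8,0,0,0],[0,0,0,0,0,0]]]}}

```text
clock: 24.1
ee_pos: [0.5873, -0.2403, 0.1551]
ee_rot: [1.0, 0.017, 0.002, 0.001]
force: [0.5, -0.6, -2.0]
opening: 0.0233
gripper_force: 50.0
```

All three strokes are done and the file is lifted. I'll carry it back to its original clear spot.

Call:
{"method": "play_rows", "body": {"targets": [[[-0.6,0,0,0,0,0],[-1,0,0,0,0,0],[-1,0,0,0,0,0],[-1,0,0,0,0,0],[-1,0.4,0,0,0,0.4]]]}}

```text
clock: 24.72
ee_pos: [0.4678, -0.2302, 0.1516]
ee_rot: [0.999, 0.045, -0.001, -0.0]
force: [0.8, 0.2, -0.9]
opening: 0.0234
gripper_force: 50.0
```

Call:
{"method": "play_rows", "body": {"targets": [[[-0.2,1,0,0,0,0.8],[-0.2,1,0,0,0,0.9],[-0.2,1,0,0,0,0.9],[-0.2,1,0,0,0,0.9],[-0.2,1,0,0,0,0.9]]]}}

```text
clock: 25.35
ee_pos: [0.4436, -0.1041, 0.1517]
ee_rot: [0.938, 0.347, -0.001, -0.001]
force: [0.7, 0.3, -1.9]
opening: 0.0235
gripper_force: 50.0
```

Call:
{"method": "play_rows", "body": {"targets": [[[-0.2,1,0,0,0,0.9],[-0.2,1,0,0,0,0.9],[-0.2,1,0,0,0,0.9],[-0.2,1,0,0,0,0.9],[-0.2,1,0,0,0,0.9]]]}}

```text
clock: 25.98
ee_pos: [0.4187, 0.0203, 0.1518]
ee_rot: [0.785, 0.62, -0.001, -0.001]
force: [0.5, 0.1, -1.9]
opening: 0.0235
gripper_force: 50.0
```

Call:
{"method": "play_rows", "body": {"targets": [[[-0.1,1,0,0,0,0.9],[0,1,0,0,0,0.9],[0,1,0,0,0,0.78],[0,1,0,0,0,0],[0,1,0,0,0,0]]]}}

```text
clock: 26.6
ee_pos: [0.4166, 0.1447, 0.1517]
ee_rot: [0.663, 0.749, -0.001, -0.0]
force: [-0.1, 0.6, -0.6]
opening: 0.0236
gripper_force: 50.0
```

Call:
{"method": "play_rows", "body": {"targets": [[[0,1,0,0,0,0],[0,1,0,0,0,0],[0,1,0,0,0,0],[0,1,0,0,0,0],[0,1,0,0,0,0]]]}}

```text
clock: 27.22
ee_pos: [0.417, 0.2693, 0.1516]
ee_rot: [0.662, 0.749, -0.002, -0.0]
force: [0.7, 0.4, -2.6]
opening: 0.0232
gripper_force: 50.0
```

Call:
{"method": "play_rows", "body": {"targets": [[[0.03,1,0,0,0,0],[0,0.6,-0.3,0,0,0],[0,0,-1,0,0,0],[0,0,-1,0,0,0],[0,0,-1,0,0,0]]]}}

```text
clock: 27.85
ee_pos: [0.4183, 0.3086, 0.0686]
ee_rot: [0.663, 0.749, -0.001, 0.0]
force: [0.6, 0.2, -1.6]
opening: 0.0234
gripper_force: 50.0
```

Call:
{"method": "play_rows", "body": {"targets": [[[0,0,-1,0,0,0],[0,0,-0.9,0,0,0],[0,0,-0.5,0,0,0],[0,0,-0.3,0,0,0],[0,0,0,0,0,0]]]}}

```text
clock: 28.48
ee_pos: [0.4191, 0.3098, 0.0027]
ee_rot: [0.662, 0.749, -0.0, -0.0]
force: [-0.1, -0.1, -1.7]
opening: 0.0236
gripper_force: 50.0
```

Call:
{"method": "play_rows", "body": {"targets": [[[0,0,0,0,0,0]]]}}

```text
clock: 28.6
ee_pos: [0.4198, 0.3105, 0.0036]
ee_rot: [0.662, 0.749, 0.001, 0.0]
force: [0.8, -0.6, -1.1]
opening: 0.0234
gripper_force: 50.0
```

Now down the remaining 14-15 mm until the table carries the file.

Call:
{"method": "play_rows", "body": {"targets": [[[0,0,-0.25,0,0,0],[0,0,-0.2,0,0,0],[0,0,-0.08,0,0,0],[0,0,0,0,0,0],[0,0,0,0,0,0]]]}}

```text
clock: 29.22
ee_pos: [0.4194, 0.3102, -0.0102]
ee_rot: [0.662, 0.749, 0.0, -0.0]
force: [0.7, 0.2, -0.8]
opening: 0.0236
gripper_force: 50.0
```

Call:
{"method": "play_rows", "body": {"targets": [[[0,0,-0.04,0,0,0],[0,0,0,0,0,0]]]}}

```text
clock: 29.48
ee_pos: [0.4194, 0.3102, -0.0112]
ee_rot: [0.662, 0.749, 0.0, 0.0]
force: [-0.4, -0.6, -0.2]
opening: 0.0234
gripper_force: 50.0
```

The table is taking the weight now. I'll release and rise.

Call:
{"method": "play_rows", "body": {"targets": [[[0,0,0,0,0,0],[0,0,0,0,0,0],[0,0,0,0,0,0],[0,0,0,0,0,0],[0,0,0,0,0,0]]], "grip": 91.8}}

```text
clock: 30.1
ee_pos: [0.4193, 0.3102, -0.0112]
ee_rot: [0.662, 0.749, 0.0, -0.0]
force: [-0.6, -0.0, -0.7]
opening: 0.0685
gripper_force: 0.0
```

Call:
{"method": "play_rows", "body": {"targets": [[[0,0,0,0,0,0],[0,0,0,0,0,0],[0,0,0,0,0,0],[0,0,0.3,0,0,0],[0,0,0.5,0,0,0]]]}}

```text
clock: 30.72
ee_pos: [0.419, 0.31, 0.0092]
ee_rot: [0.662, 0.749, -0.0, -0.0]
force: [0.6, 1.0, 0.5]
opening: 0.0919
gripper_force: 0.0
```

Call:
{"method": "play_rows", "body": {"targets": [[[0,0,1,0,0,0],[0,0,1,0,0,0],[0,0,1,0,0,0],[0,0,1,0,0,0],[0,0,1,0,0,0]]]}}

```text
clock: 31.35
ee_pos: [0.4194, 0.3102, 0.1357]
ee_rot: [0.662, 0.749, 0.001, 0.0]
force: [-0.1, 0.3, -0.3]
opening: 0.0918
gripper_force: 0.0
```

Call:
{"method": "play_rows", "body": {"targets": [[[0,0,0.5,0,0,0],[0,0,0,0,0,0],[0,0,0,0,0,0],[0,0,0,0,0,0]]]}}

```text
clock: 31.85
ee_pos: [0.4186, 0.3096, 0.1452]
ee_rot: [0.662, 0.749, -0.001, -0.0]
force: [0.1, 0.7, 0.4]
opening: 0.0915
gripper_force: 0.0
```

Run:
```python
from h import *
s=bot.get_image("scene");st=bot.read_state();print(st["clock"],st["ee_pos"],st["opening"],np.abs(st["qd"]).max())
cv2.imwrite("pics/c10.png",s["img"][:300,:,::-1])
```

```text
31.9 [0.41870456 0.30972099 0.14524056] 0.0918482257187948 0.003949042243761394
```

View pics/c10.png

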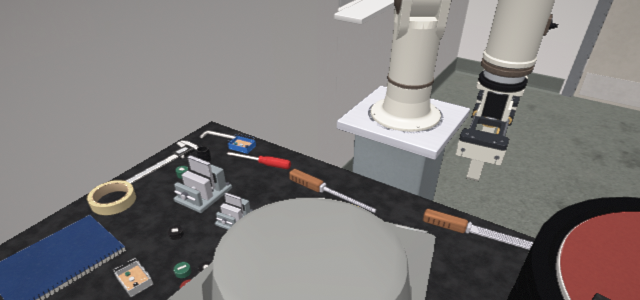

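The picture shows the flat file lying flat at (445-530, 230), with the round file undisturbed at (335, 190). The vice is intact and the gripper is clear.

```bash
python3 -c "
from station import bot
print(bot.close_job())"
```

```text
the job is handed in; nothing more can be done
None
```

I made three forward strokes with the flat file on the larger vice's coupon, two of them ending within about 15 mm of the handle, lifting clear after each. The file is laid flat back in its original spot, the round file is untouched, and I handed the job in at about 32 s after one missed grasp at the start; no verdict came back.

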